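# Press the cap home on the next sample jar

## Task

Take the finished jar off the anvil of the treadle press and stand it upright in the white tray beside the jar that is already there. Then stand the jar with the raised cap centred on the anvil, let go of it, and cap it with the press: push the treadle fully down to its stop with the gripper, hold it there for a second and let it come all the way back up, leaving the capped jar standing on the anvil. Push the cap in only with the press, and leave the dropper bottle, tube rack, glass dishes and the jar already in the tray standing where they are.

Things in the scene. Friction and masses are not known exactly. Their poses are not given: they have to be found in the camera images.
- press: Capping press, fixed to the bench. Blue base plate 385 x 120 x 12 mm (x -215 to +170 mm). Origin on the bench straight below the anvil's axis; x runs from the treadle (at -x) over the anvil to the blue post (x 108 to 158 mm, y +-32 mm, 157 mm high), z up. Aluminium guide plates beside the anvil at y +-41 to +-46 mm, x +-18 mm, up to z 58 mm: grip a jar there with the fingers closing along the press's x.
- clamp_hinge (a point): Hinge of the red clamp arm (24 mm wide, 150 mm long) on the post, 139 mm above the bench, 130 mm to the +x side of the anvil axis. Treadle up: the arm stands upright, 290 mm high. Linked to the treadle, it swings over as this goes down; at the stop it lies level, its rubber pad on the anvil's axis 114 mm above the bench, its end 20 mm past the axis.
- anvil (a point): Centre of the anvil's flat round steel top (72 mm across), 30 mm above the bench.
- treadle (a joint): Treadle angle, rad: 0 = up (its spring returns it), 0.5 = down on its stop. A plate 125 x 78 mm with ribbed black tread, hinged at treadle_axis, free end to the press's -x; it slopes up towards that end by (0.5 - value) rad, so is level at the stop. Pushing 100 mm from the hinge takes 2 to 4 N until the pad meets a raised cap at about 0.48, then about 12 N to the stop.
- treadle_axis (a point): Middle of the treadle's hinge line (which runs along the press's y), 75 mm to the -x side of the anvil axis, 24 mm above the bench.
- treadle_push (a point): Point on top of the tread where to push: on its centre line, 100 mm from the hinge, 25 mm short of the free end. It moves with the treadle: 77 mm above the bench when up, 30 mm at the stop.
- finished_jar: Amber jar with a paper band and a blue cap fully home, on the anvil at the start. 50 mm diameter, straight side up to 68 mm, cap 46 mm diameter from 72 to 84 mm; about 180 g. Origin: centre of its underside, z up.
- open_jar: Jar of the same size whose blue cap stands raised on its white neck, on the round grey mat at the start between the dropper bottle and the tube rack. 50 mm diameter, straight side up to 68 mm, cap top 91 to 93 mm above its underside while raised and 84 mm when home; about 180 g. Origin: centre of its underside, z up. Grip it by the straight side, below the cap.
- cap (a joint): Height of that jar's cap above its home position, m: 0.007 to 0.009 at the start, 0 = home. It slides stiffly (about 2.5 N) and stays where it is pushed.
- tray: White open tray, fixed, 190 (its x) x 115 (its y) x 22 mm high, walls and floor 5 mm thick. Origin: centre of its underside, z up. One jar stands in one half of its length; the other half is free: its middle is about 45 mm from the tray's centre along x.
- tray_jar: Finished jar (same size) already in the tray. Origin: centre of its underside.
- mat: Round grey mat, fixed, 240 mm diameter, 3 mm thick. Origin: centre of its underside.
- dropper: Bystander: amber dropper bottle, 52 mm diameter, 115 mm high, black collar and red bulb. Origin: centre of its underside.
- rack: Bystander: clear tube rack 48 (its x) x 130 (its y) mm, 58 mm high, tubes reaching 86 mm. Origin: centre of its underside.
- dishes: Bystander: stack of three glass dishes, 90 mm diameter, 42 mm high. Origin: centre of its underside.

How it is judged:
By the outcome, as a careful person would: the job done as asked, in the order asked, and still so for the second after the job is handed in, with the robot touching nothing.
It also fails if it takes over 70 s, if anything falls off the work surface, if the arm or the gripper's body presses on something with over 40 N, if the wrist force passes 120 N, or if a joint passes its speed limit or range.

## Robot

A 6-joint arm with a two-finger parallel gripper is mounted at the origin on the work surface. World frame = base frame: x ahead of the robot, y to its left, z up, the work surface at z = 0. Lengths are in mm, angles in rad, forces in N, time in s.
With the tool pointing down it reaches from about 325 to 750 mm from the base axis. Payload 7.6 kg.
Tool frame: the origin (TCP) lies on the centre line of the jaws, within the pads' length; the fingertips stand 8 mm ahead of it and the grasp point (between the pads) lies 11 mm behind it; z points along the fingers, y is the direction in which the jaws open and shut (so a half turn about z gives the same grasp; the last joint's range is limited). The gripper opens to 85 mm and grips with 20 to 120 N. Pads are 22 mm wide; open, the fingers measure 114 mm over their backs; the gripper's body (76 mm by 85 mm) begins 54 mm behind the grasp point. The pads swing forward as they close: fully open they stand 13 mm farther back than shut.
Start: joints at [-1.272, 0.052, 1.401, -0, 1.689, -0.07], TCP at [189.286, -489.71, 239.323] pointing down, gripper open.
Joint ranges: [-2.9, 2.9], [-0.91, 2.17], [0.12, 2.37], [-1.06, 4.2], [0.26, 2.73], [-2.93, 2.93]. Speed limits (rad/s): [2.57, 2.57, 3.01, 3.14, 3.14, 3.14].

## Interface

Orientations are given as a 3x3 rotation matrix whose columns are the frame's x, y, z axes.
In Python, from plant import r gives the robot as it stands. The module is installed in compiled form; this text tells all that it offers.
- The arm moves only by the tool play_rows, never from a script. Its argument "rows" is a list of rows, each a list of 3 entries, a list of its own where there are three numbers: the shift along the world's x, y, z in cm, then the turn, a rotation vector about the world's x, y, z in rad, then the closure, from -1 (fully open) to 1 (shut). A call has 1 to 12 rows; each row shifts and turns the commanded pose from where the row before left it; what a row does not reach is not made up. A row lasts 1/12 s, in which the tool goes at most 41.7 mm and 7.16 degrees, less where a joint would pass 70% of its speed; a pose out of reach is approached as far as the arm can. A call is refused whole if a number of a shift passes 4.17 or a number of a turn 0.125, either way. A call with a gripper value outside its range is refused whole. The fingers move at their own pace and stop on an object; "newtons" is the grip in N (left out, the last holds). Time passes only in rows, so rows that do not move let the fingers close. It gives the time, the measured TCP pose, the force and the opening at its end, in the units of the state.
- r.state(): the state, without advancing time (a new reading comes with each control period).
- r.camera(name): name is "scene" or "top" or "wrist"; returns a dict with "pixels" (384x512x3 uint8, red, green, blue), "depth" (384x512 float32, mm along the optical axis (not along the pixel's ray), 0 where there is no reading), "intrinsics" (3x3 intrinsics, pixels), "rvec" (rotation vector, rad) and "tvec" (3), from world to camera coordinates, as OpenCV has them. Camera axes: x right, y down, z forward; pixel columns grow to the right and rows downward; lengths in mm; the calibration is good to about 2 mm. A picture is of the moment at which its call begins.
- r.sign_off(): hands the job in, once; it reports no verdict.
Trained networks look in the newest picture that a camera, given by its name, has taken for a name from the list of things; names that differ only in an ending like _2 or _b are one class to them, and where a whole thing is asked for, a point or a joint stands for the part that bears it (a point fixed in the world has none). Each returns a list of dicts, best first, with "p" (0 to 1); they miss things now and then, are a little off and sometimes report something else, mostly with a low value. They report only what shows in the picture. A call takes as long as a camera call.
- r.masks_of(camera, label): "region" (384x512 bool, what is visible of it).
- r.tip_of(camera, label): "position" ([x, y, z] in mm, in world coordinates, good to about 4 mm: a listed point, or the origin of a listed thing).
The state is a dict: "t": time; "q": joint angles; "dq": joint speeds; "tau": joint torques, N m; "tool_pos": TCP position; "ee_rot": TCP orientation; "wrist_force": force on the tool from outside, world axes, zero at the start; "wrist_torque": the same for the moment, N m; "grip_width": finger opening in mm.
Only numpy, scipy, OpenCV 4.12 (cv2) and the standard library are available. Lean on these libraries where they do the work, as an engineer would, in place of code of your own. Each camera call takes 0.05 s, during which the arm holds its last target. There are 200 camera calls.

## Working session

There is one attempt and no reset: what is moved stays moved. The work goes in short steps, Python scripts to look and compute and a tool call to move; the robot and the scene stay as the last step left them, time stands still between calls to the robot, and variables do not carry over. Pictures are saved under pics/ and viewed, about 8 in all and at most 12, crops included, and the job is handed in when it is done.

Besides the shell and the picture viewer there is one more tool, called by a JSON object that holds its "fn" and its "kwargs". play_rows: Moves the arm, as the interface text tells. Its arguments: {"type":"object","properties":{"rows":{"type":"array"},"newtons":{"type":"number"}},"required":["rows"]}

```bash
mkdir -p pics
cat > h.py <<'E'
from plant import r
import numpy as np, cv2
def cam(n,f=None):
    c=r.camera(n)
    if f: cv2.imwrite('pics/'+f,c['pixels'][:,:,::-1])
    return c
def tips(n,names):
    for k in names:
        print(n,k,[(np.round(d['position']).tolist(),round(d['p'],2)) for d in r.tip_of(n,k)[:3]])
def pts(c,m):
    v,u=np.nonzero(m&(c['depth']>0)); z=c['depth'][v,u]
    K=c['intrinsics']; R=cv2.Rodrigues(np.array(c['rvec'],float))[0]
    P=np.stack([(u-K[0,2])/K[0,0]*z,(v-K[1,2])/K[1,1]*z,z],1)
    return (P-np.array(c['tvec']).reshape(3))@R
E
python3 - <<'E'
from h import *
a=cam('top','top.png');L=['press','clamp_hinge','anvil','treadle_axis','treadle_push','finished_jar','open_jar','tray','tray_jar','mat','dropper','rack','dishes']
tips('top',L)
b=cam('scene','scene.png');tips('scene',L)
x=np.hstack([cv2.imread('pics/top.png'),cv2.imread('pics/scene.png')])
cv2.imwrite('pics/both.png',cv2.resize(x,(800,300)))
s=r.state();print({k:np.round(v,3).tolist() for k,v in s.items()})
E
```

```text
top press [([609.0, -33.0, -1.0], 0.84)]
top clamp_hinge [([741.0, -34.0, 139.0], 0.9), ([468.0, 331.0, 5.0], 0.47)]
top anvil [([610.0, -27.0, 30.0], 0.64)]
top treadle_axis [([536.0, -24.0, 26.0], 0.69)]
top treadle_push [([452.0, -17.0, 80.0], 0.65)]
top finished_jar [([609.0, -28.0, 29.0], 0.64), ([577.0, -347.0, 3.0], 0.47)]
top open_jar [([468.0, 337.0, 6.0], 0.94)]
top tray [([543.0, -314.0, -0.0], 0.75)]
top tray_jar [([577.0, -347.0, 7.0], 0.71), ([609.0, -28.0, -1.0], 0.61)]
top mat [([483.0, 322.0, -2.0], 0.97)]
top dropper [([534.0, 393.0, 4.0], 0.6)]
top rack [([420.0, 258.0, 3.0], 0.82)]
top dishes [([722.0, 197.0, -2.0], 0.81), ([606.0, -28.0, -2.0], 0.28)]
scene press [([610.0, -31.0, 2.0], 0.82), ([544.0, -315.0, 3.0], 0.61), ([608.0, -26.0, 31.0], 0.5)]
scene clamp_hinge [([739.0, -38.0, 140.0], 0.87)]
scene anvil [([608.0, -24.0, 31.0], 0.74)]
scene treadle_axis [([539.0, -21.0, 26.0], 0.67)]
scene treadle_push [([452.0, -15.0, 80.0], 0.74)]
scene finished_jar [([610.0, -26.0, 31.0], 0.72)]
scene open_jar [([465.0, 332.0, 6.0], 0.75)]
scene tray [([542.0, -316.0, 1.0], 0.8)]
scene tray_jar [([579.0, -342.0, 3.0], 0.73)]
scene mat [([482.0, 320.0, 3.0], 0.57), ([740.0, -36.0, 138.0], 0.31), ([538.0, 387.0, 4.0], 0.18)]
scene dropper [([538.0, 388.0, 0.0], 0.67)]
scene rack [([422.0, 262.0, 3.0], 0.92)]
scene dishes [([726.0, 198.0, 2.0], 0.98)]
{'t': 1.4, 'q': [-1.272, 0.052, 1.401, -0.0, 1.689, -0.07], 'dq': [0.002, -0.002, 0.001, 0.001, -0.001, 0.002], 'tau': [0.0, -38.153, -36.031, -0.0, 0.0, -0.0], 'tool_pos': [189.283, -489.704, 239.299], 'ee_rot': [[0.933, 0.36, 0.0], [0.36, -0.933, -0.0], [-0.0, 0.0, -1.0]], 'wrist_force': [0.141, -0.021, 0.058], 'wrist_torque': [0.011, 0.005, -0.011], 'grip_width': 85.198}
```

View pics/top.png

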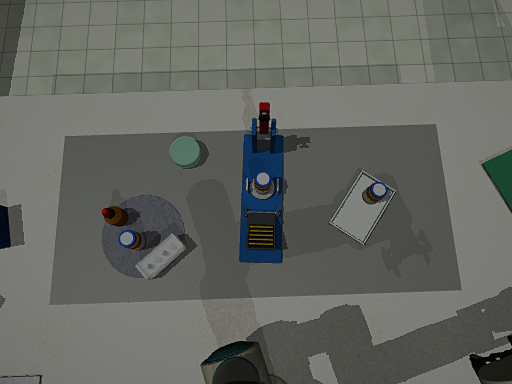

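View pics/scene.png

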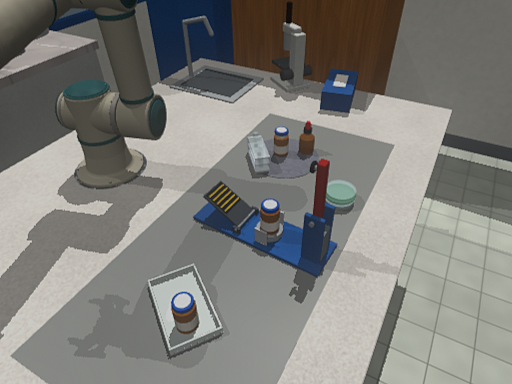

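The top view shows the jar on the anvil (262,183), the tray with its jar at (376,192) and free half lower left, and the open jar at (130,240) between dropper and rack. I'll refine these with depth.

Run:
```python
from h import *
for n in('top','scene'):
    c=cam(n)
    for k,zc in(('finished_jar',30+84),('open_jar',95),('tray_jar',5+84)):
        for d in r.masks_of(n,k)[:2]:
            P=pts(c,d['region']);
            if len(P)<10: continue
            T=P[abs(P[:,2]-zc)<5]
            if len(T)>3:
                (x,y),rad=cv2.minEnclosingCircle(T[:,:2].astype(np.float32))
                print(n,k,round(d['p'],2),len(T),T.mean(0).round(1),'circ',round(x,1),round(y,1),round(rad,1))
    for k,lo,hi in(('press',6,20),('tray',15,28),('rack',45,95),('dropper',5,130)):
        for d in r.masks_of(n,k)[:1]:
            P=pts(c,d['region']); T=P[(P[:,2]>lo)&(P[:,2]<hi)]
            if len(T)<5: continue
            print(n,k,round(d['p'],2),len(T),T.mean(0).round(1),[np.round(q,1) for q in cv2.minAreaRect(T[:,:2].astype(np.float32))])
```

```text
top finished_jar 0.65 205 [609.9 -27.3 113.6] circ 610.2 -27.3 22.5
top open_jar 0.93 238 [465.1 335.8  94.7] circ 464.9 336.1 23.1
top tray_jar 0.66 213 [ 576.2 -343.6   88.2] circ 576.5 -343.9 23.0
top press 0.72 3040 [583.7 -24.4  11. ] [array([587.4, -24.5]), array([119.8, 385.4]), np.float64(86.5)]
top tray 0.88 374 [ 538.1 -311.8   20.3] [array([ 544.2, -315. ]), array([115.3, 190.9]), np.float64(54.3)]
top rack 0.97 886 [418.6 257.2  64.6] [array([419.7, 258.8]), array([ 49.1, 130.5]), np.float64(40.5)]
top dropper 0.78 379 [531.2 380.7  63.1] [array([533.5, 386.1]), array([43.4, 48.4]), np.float64(65.2)]
scene finished_jar 0.78 197 [614.7 -31.3 114.3] circ 614.0 -28.6 24.0
scene open_jar 0.83 94 [470.5 331.8  95.8] circ 468.9 334.4 24.2
scene open_jar 0.5 91 [750.6 -58.5  95.1] circ 746.4 -38.2 38.5
scene tray_jar 0.8 372 [ 579.6 -347.    89.3] circ 578.2 -345.2 23.4
scene tray_jar 0.65 160 [601.4 -39.4  87.7] circ 600.5 -26.5 171.6
scene press 0.87 2685 [613.7 -49.7  12.2] [array([594. ,  40.2]), array([256.6, 384.6]), np.float64(86.5)]
scene tray 0.84 711 [ 554.4 -323.2   20.9] [array([ 545.7, -315.9]), array([115.1, 192.7]), np.float64(54.3)]
scene rack 0.59 416 [431.7 243.7  66.8] [array([422.3, 258.5]), array([ 48.7, 137.3]), np.float64(40.9)]
scene dropper 0.88 366 [545.1 376.1  53.9] [array([544.6, 378.7]), array([50.5, 34.4]), np.float64(23.4)]
```

{"fn": "play_rows", "kwargs": {"rows": [[[2.6,2.9,0],[0,0,0.095],-1],[[2.6,2.9,0],[0,0,0.095],-1],[[2.6,2.9,0],[0,0,0.095],-1],[[2.6,2.9,0],[0,0,0.095],-1],[[2.6,2.9,0],[0,0,0.095],-1],[[2.6,2.9,0],[0,0,0.095],-1],[[2.6,2.9,0],[0,0,0.095],-1],[[2.6,2.9,0],[0,0,0.095],-1],[[2.6,2.9,0],[0,0,0.095],-1],[[2.6,2.9,0],[0,0,0.095],-1],[[2.6,2.9,0],[0,0,0.095],-1],[[2.6,2.9,0],[0,0,0.095],-1]], "newtons": 40}}

```text
t: 3.2
tool_pos: [502.3, -139.9, 239.5]
ee_rot: [[0.057, 0.998, 0.001], [0.998, -0.057, -0.0], [-0.0, 0.001, -1.0]]
wrist_force: [0.0, -1.3, -0.1]
grip_width: 85.5
```

{"fn": "play_rows", "kwargs": {"rows": [[[2.7,2.82,0],[0,0,0],-1],[[2.7,2.82,0],[0,0,0],-1],[[2.7,2.82,0],[0,0,0],-1],[[2.8,2.82,0],[0,0,0],-1],[[0,0,-3],[0,0,0],-1],[[0,0,-3],[0,0,0],-1],[[0,0,0],[0,0,0],-1],[[0,0,0],[0,0,0],-1]]}}

```text
t: 3.87
tool_pos: [609.4, -28.8, 177.8]
ee_rot: [[0.062, 0.998, -0.004], [0.998, -0.062, 0.0], [0.0, -0.004, -1.0]]
wrist_force: [-0.5, -0.5, 0.6]
grip_width: 85.2
```

Run:
```python
from h import *
print(r.state()['tool_pos'])
c=cam('wrist','w1.png');tips('wrist',['anvil','finished_jar','press'])
for k in['finished_jar']:
  for d in r.masks_of('wrist',k)[:2]:
    P=pts(c,d['region']);T=P[abs(P[:,2]-114)<5]
    if len(T)>3: print(d['p'],T.mean(0),cv2.minEnclosingCircle(T[:,:2].astype(np.float32)))
```

```text
[609.36616253 -28.82752656 177.77893209]
wrist anvil []
wrist finished_jar [([613.0, -29.0, 30.0], 0.86)]
wrist press []
0.72 [611.77381804 -27.29781887 113.53342347] ((611.9923095703125, -28.593795776367188), 23.07550621032715)
```

View pics/w1.png

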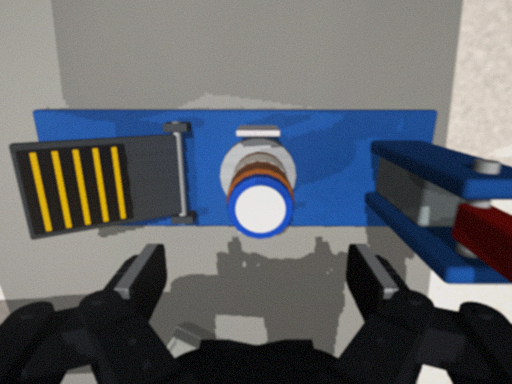

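The wrist view shows the jar's cap at (260,207) roughly midway between the fingers (150 and 365), with the guides clear. Descending.

{"fn": "play_rows", "kwargs": {"rows": [[[0.16,0.1,-2.5],[0,0,0],-1],[[0,0,-2.5],[0,0,0],-1],[[0,0,-2.5],[0,0,0],-1],[[0,0,-2],[0,0,0],-1],[[0,0,-1.4],[0,0,0],-1],[[0,0,0],[0,0,0],-1],[[0,0,0],[0,0,0],1],[[0,0,0],[0,0,0],1],[[0,0,0],[0,0,0],1],[[0,0,0],[0,0,0],1],[[0,0,0],[0,0,0],1],[[0,0,0],[0,0,0],1]], "newtons": 40}}

```text
t: 5.12
tool_pos: [612.9, -28.1, 72.7]
ee_rot: [[0.062, 0.998, 0.004], [0.998, -0.062, -0.001], [-0.0, 0.004, -1.0]]
wrist_force: [-2.0, -0.3, 7.1]
grip_width: 48.5
```

{"fn": "play_rows", "kwargs": {"rows": [[[0,0,0.5],[0,0,0],1],[[0,0,1],[0,0,0],1],[[0,0,2],[0,0,0],1],[[0,0,3],[0,0,0],1],[[0,0,3],[0,0,0],1],[[0,0,0],[0,0,0],1]]}}

```text
t: 5.62
tool_pos: [614.5, -28.1, 173.8]
ee_rot: [[0.062, 0.998, 0.012], [0.998, -0.062, -0.001], [-0.001, 0.012, -1.0]]
wrist_force: [1.5, -0.3, -0.8]
grip_width: 48.6
```

Run:
```python
from h import *
s=r.state();print(s['tool_pos'],s['wrist_force'],s['grip_width'])
c=cam('wrist','w2.png');d=cam('scene','s2.png')
x=np.hstack([cv2.imread('pics/w2.png'),cv2.imread('pics/s2.png')]);cv2.imwrite('pics/b2.png',cv2.resize(x,(800,300)))
```

```text
[614.51455899 -28.13557058 173.84604956] [ 1.50908831 -0.27227598 -0.78449536] 48.60897608262353
```

View pics/b2.png

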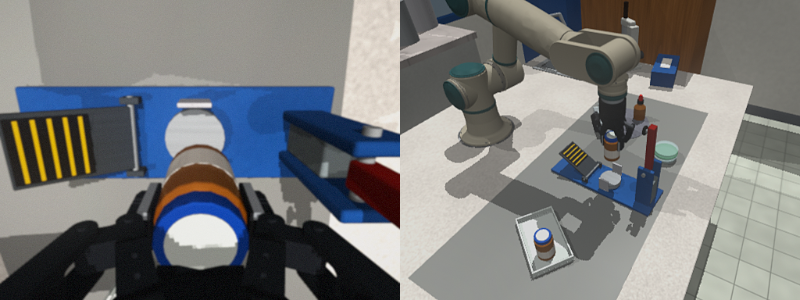

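The jar is lifted and upright in the fingers, with the anvil empty. Carrying it to the tray's free half.

{"fn": "play_rows", "kwargs": {"rows": [[[-1.5,-3.5,0],[0,0,0],1],[[-1.5,-3.5,0],[0,0,0],1],[[-1.5,-3.5,0],[0,0,0],1],[[-1.5,-3.5,0],[0,0,0],1],[[-1.5,-3.5,0],[0,0,0],1],[[-1.5,-3.5,0],[0,0,0],1],[[-1.4,-3.2,0],[0,0,0],1],[[0,-1.9,0],[0,0,0],1],[[0,0,-3],[0,0,0],1],[[0,0,-2],[0,0,0],1],[[0,0,0],[0,0,0],1],[[0,0,0],[0,0,0],1]]}}

```text
t: 6.72
tool_pos: [506.7, -288.1, 113.1]
ee_rot: [[0.062, 0.998, -0.004], [0.998, -0.062, 0.003], [0.003, -0.004, -1.0]]
wrist_force: [0.1, 0.1, -1.8]
grip_width: 48.8
```

Run:
```python
from h import *
s=r.state();print(s['tool_pos'],s['wrist_force'],s['grip_width'],s['ee_rot'].round(3).tolist() if hasattr(s['ee_rot'],'round') else s['ee_rot'])
cam('wrist','w3.png');tips('wrist',['tray','tray_jar','finished_jar']);cam('scene');tips('scene',['tray','finished_jar','tray_jar','open_jar'])
```

```text
[ 506.69884313 -288.12888337  113.14368588] [ 0.06202874  0.09681115 -1.84515478] 48.77804591433361 [[0.062, 0.998, -0.004], [0.998, -0.062, 0.003], [0.003, -0.004, -1.0]]
wrist tray [([543.0, -317.0, -0.0], 0.93)]
wrist tray_jar [([577.0, -346.0, 5.0], 0.57)]
wrist finished_jar [([506.0, -287.0, 67.0], 0.8)]
scene tray [([539.0, -316.0, 2.0], 0.89), ([742.0, -38.0, 140.0], 0.2)]
scene finished_jar [([505.0, -288.0, 79.0], 0.86)]
scene tray_jar [([580.0, -342.0, 6.0], 0.9)]
scene open_jar [([465.0, 337.0, 3.0], 0.73), ([609.0, -25.0, 32.0], 0.68)]
```

{"fn": "play_rows", "kwargs": {"rows": [[[0.1,0,-2.5],[0,0,0],1],[[0,0,-2],[0,0,0],1],[[0,0,-1.3],[0,0,0],1],[[0,0,-0.4],[0,0,0],1],[[0,0,0],[0,0,0],1],[[0,0,0],[0,0,0],1],[[0,0,0],[0,0,0],1]]}}

```text
t: 7.75
tool_pos: [509.7, -289.4, 54.9]
ee_rot: [[0.062, 0.998, 0.002], [0.998, -0.062, -0.001], [-0.001, 0.002, -1.0]]
wrist_force: [-0.7, -0.4, -1.5]
grip_width: 48.8
```

{"fn": "play_rows", "kwargs": {"rows": [[[0,0,-0.3],[0,0,0],1],[[0,0,0],[0,0,0],1],[[0,0,0],[0,0,0],1],[[0,0,0],[0,0,0],1]]}}

```text
t: 8.08
tool_pos: [509.0, -288.9, 50.6]
ee_rot: [[0.062, 0.998, 0.0], [0.998, -0.062, -0.0], [-0.0, 0.0, -1.0]]
wrist_force: [0.7, 0.1, -2.2]
grip_width: 48.7
```

{"fn": "play_rows", "kwargs": {"rows": [[[0,0,-0.2],[0,0,0],1],[[0,0,-0.2],[0,0,0],1],[[0,0,0],[0,0,0],1],[[0,0,0],[0,0,0],1],[[0,0,0],[0,0,0],1]]}}

```text
t: 8.5
tool_pos: [509.1, -289.1, 47.7]
ee_rot: [[0.062, 0.998, 0.001], [0.998, -0.062, -0.001], [-0.001, 0.001, -1.0]]
wrist_force: [-3.5, 2.1, 6.1]
grip_width: 48.6
```

{"fn": "play_rows", "kwargs": {"rows": [[[0,0,0],[0,0,0],-0.5],[[0,0,0],[0,0,0],-0.5],[[0,0,0],[0,0,0],-0.5],[[0,0,0.5],[0,0,0],-0.6],[[0,0,1.5],[0,0,0],-0.6],[[0,0,3],[0,0,0],-0.6],[[0,0,3.5],[0,0,0],-1],[[0,0,3.5],[0,0,0],-1],[[0,0,0],[0,0,0],-1]]}}

```text
t: 9.25
tool_pos: [511.5, -290.6, 175.5]
ee_rot: [[0.062, 0.998, 0.012], [0.998, -0.062, -0.008], [-0.007, 0.012, -1.0]]
wrist_force: [0.5, -0.9, 2.3]
grip_width: 85.8
```

Run:
```python
from h import *
s=r.state();print(s['tool_pos'],s['wrist_force'],s['grip_width'])
cam('wrist','w4.png');tips('wrist',['tray','tray_jar','finished_jar']);cam('scene');tips('scene',['tray','finished_jar','tray_jar','open_jar'])
```

```text
[ 511.53548804 -290.56324989  175.52742207] [ 0.48823897 -0.92420016  2.31645145] 85.76271259927441
wrist tray [([547.0, -317.0, -4.0], 0.87)]
wrist tray_jar [([575.0, -345.0, 2.0], 0.88)]
wrist finished_jar [([508.0, -290.0, 3.0], 0.59)]
scene tray [([542.0, -318.0, 1.0], 0.65)]
scene finished_jar [([507.0, -288.0, 9.0], 0.83)]
scene tray_jar [([580.0, -344.0, 4.0], 0.64)]
scene open_jar [([464.0, 337.0, 6.0], 0.71), ([612.0, -27.0, 34.0], 0.59), ([535.0, 389.0, -0.0], 0.36)]
```

View pics/w4.png

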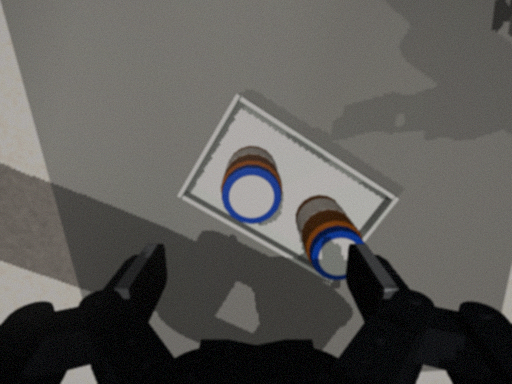

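Both jars stand upright in the tray (250,195 and 335,255). On to the open jar.

{"fn": "play_rows", "kwargs": {"rows": [[[-0.25,3.9,0],[0,0,0],-1],[[-0.25,3.9,0],[0,0,0],-1],[[-0.25,3.9,0],[0,0,0],-1],[[-0.25,3.9,0],[0,0,0],-1],[[-0.25,3.9,0],[0,0,0],-1],[[-0.25,3.9,0],[0,0,0],-1],[[-0.25,3.9,0],[0,0,-0.1],-1],[[-0.25,3.9,0],[0,0,-0.1],-1],[[-0.25,3.9,0],[0,0,-0.1],-1],[[-0.25,3.9,0],[0,0,-0.1],-1],[[-0.25,3.9,0],[0,0,-0.1],-1],[[-0.25,3.9,0],[0,0,-0.1],-1]]}}

```text
t: 10.7
tool_pos: [478.2, 181.0, 166.1]
ee_rot: [[0.619, 0.786, -0.0], [0.786, -0.619, -0.0], [-0.0, -0.0, -1.0]]
wrist_force: [0.1, 0.4, 0.4]
grip_width: 85.5
```

{"fn": "play_rows", "kwargs": {"rows": [[[-0.35,3.9,0],[0,0,0],-1],[[-0.35,3.9,0],[0,0,0],-1],[[-0.3,3.9,0],[0,0,0],-1],[[-0.3,3.9,0],[0,0,0],-1],[[0,0,0],[0,0,0],-1],[[0,0,0],[0,0,0],-1],[[0,0,0],[0,0,0],-1]]}}

```text
t: 11.28
tool_pos: [465.7, 334.7, 165.7]
ee_rot: [[0.614, 0.789, -0.001], [0.789, -0.614, -0.001], [-0.001, 0.0, -1.0]]
wrist_force: [-0.2, 0.1, -0.2]
grip_width: 85.4
```

Run:
```python
from h import *
s=r.state();print(s['tool_pos'],s['q'],s['grip_width'])
c=cam('wrist','w5.png');tips('wrist',['open_jar','dropper','rack'])
for d in r.masks_of('wrist','open_jar')[:2]:
    P=pts(c,d['region']);T=P[abs(P[:,2]-95)<5]
    if len(T)>3: print(d['p'],T.mean(0),cv2.minEnclosingCircle(T[:,:2].astype(np.float32)))
```

```text
[465.74282544 334.69629553 165.71889316] [ 5.58975027e-01  2.22491859e-01  1.36098343e+00 -5.00765149e-04
  1.55932690e+00  1.22065142e+00] 85.42463991933218
wrist open_jar [([469.0, 336.0, 0.0], 0.79)]
wrist dropper [([538.0, 394.0, 4.0], 0.68)]
wrist rack [([420.0, 258.0, -0.0], 0.98)]
0.59 [467.05964084 336.72488167  94.93612931] ((466.3178405761719, 335.72698974609375), 22.85810089111328)
```

View pics/w5.png

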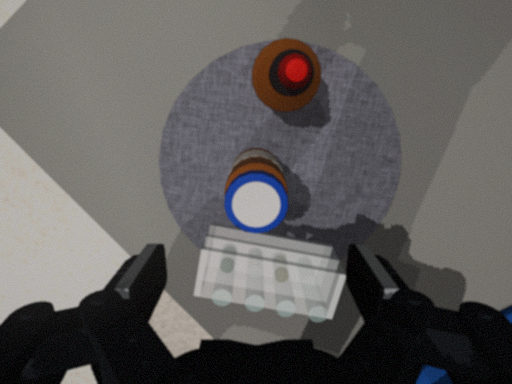

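The jar (257,203) sits between dropper and rack, and the jaw line (horizontal in the image) is clear of both. Descending and gripping.

{"fn": "play_rows", "kwargs": {"rows": [[[0.08,0.1,-2.5],[0,0,0],-1],[[0,0,-2.5],[0,0,0],-1],[[0,0,-2.5],[0,0,0],-1],[[0,0,-2],[0,0,0],-1],[[0,0,-1.5],[0,0,0],-1],[[0,0,-0.8],[0,0,0],-1],[[0,0,0],[0,0,0],-1],[[0,0,0],[0,0,0],-1],[[0,0,0],[0,0,0],-1]]}}

```text
t: 12.28
tool_pos: [467.5, 336.4, 49.9]
ee_rot: [[0.615, 0.789, 0.002], [0.789, -0.615, 0.001], [0.002, 0.001, -1.0]]
wrist_force: [0.6, 0.5, 0.1]
grip_width: 85.5
```

{"fn": "play_rows", "kwargs": {"rows": [[[0,0,0],[0,0,0],1],[[0,0,0],[0,0,0],1],[[0,0,0],[0,0,0],1],[[0,0,0],[0,0,0],1],[[0,0,0],[0,0,0],1],[[0,0,0],[0,0,0],1],[[0,0,0],[0,0,0],1]], "newtons": 40}}

```text
t: 12.87
tool_pos: [467.0, 336.5, 49.3]
ee_rot: [[0.615, 0.789, 0.001], [0.789, -0.615, 0.001], [0.002, 0.0, -1.0]]
wrist_force: [-1.4, 0.9, 5.0]
grip_width: 48.5
```

{"fn": "play_rows", "kwargs": {"rows": [[[0,0,0.5],[0,0,0],1],[[0,0,1.5],[0,0,0],1],[[0,0,3],[0,0,0],1],[[0,0,3.5],[0,0,0],1],[[0,0,3.5],[0,0,0],1],[[0,0,0],[0,0,0],1],[[0,0,0],[0,0,0],1]]}}

```text
t: 13.45
tool_pos: [467.5, 336.5, 170.6]
ee_rot: [[0.615, 0.789, 0.004], [0.789, -0.615, 0.002], [0.004, 0.002, -1.0]]
wrist_force: [0.3, -0.1, -3.1]
grip_width: 48.4
```

{"fn": "play_rows", "kwargs": {"rows": [[[1,-2.2,0],[0,0,0.05],1],[[1.4,-3.4,0],[0,0,0.05],1],[[1.4,-3.4,0],[0,0,0.05],1],[[1.4,-3.4,0],[0,0,0.05],1],[[1.4,-3.4,0],[0,0,0.05],1],[[1.4,-3.4,0],[0,0,0.05],1],[[1.4,-3.4,0],[0,0,0.05],1],[[1.4,-3.4,0],[0,0,0.05],1],[[1.4,-3.4,0],[0,0,0.05],1],[[1.2,-3.3,0],[0,0,0.05],1],[[1,-2.2,0],[0,0,0.05],1],[[0.2,-1.2,0],[0,0,0.05],1]]}}

```text
t: 14.45
tool_pos: [612.5, -28.2, 165.2]
ee_rot: [[0.063, 0.998, -0.004], [0.998, -0.063, -0.0], [-0.001, -0.004, -1.0]]
wrist_force: [-0.2, -0.1, -2.1]
grip_width: 48.3
```

{"fn": "play_rows", "kwargs": {"rows": [[[0,0,0],[0,0,0],1],[[0,0,0],[0,0,0],1],[[0,0,0],[0,0,0],1],[[0,0,0],[0,0,0],1],[[0,0,0],[0,0,0],1]]}}

```text
t: 14.87
tool_pos: [612.4, -23.8, 168.1]
ee_rot: [[0.061, 0.998, -0.0], [0.998, -0.061, 0.0], [0.0, -0.0, -1.0]]
wrist_force: [-1.3, 0.6, -1.8]
grip_width: 49.1
```

Run:
```python
from h import *
s=r.state();print(s['tool_pos'],s['wrist_force'],s['grip_width'],s['ee_rot'])
for n in('wrist','scene','top'):
    c=cam(n,'z_%s.png'%n);tips(n,['open_jar','anvil','clamp_hinge','treadle_axis','treadle_push'])
    if n=='wrist':
        P=pts(c,np.ones((384,512),bool)); 
        d=np.hypot(P[:,0]-610,P[:,1]+27); T=P[(abs(P[:,2]-30)<4)&(d<45)]
        if len(T)>20: print(len(T),T.mean(0),T.min(0),T.max(0),cv2.minEnclosingCircle(T[:,:2].astype(np.float32)))
        G=P[(abs(P[:,2]-57)<3)&(d<70)&(d>35)];print('guide',len(G),G.mean(0) if len(G) else 0)
        for m in r.masks_of('wrist','open_jar')[:1]:
            J=pts(c,m['region']);print('jar z',J[:,2].min(),J[:,2].max())
```

```text
[612.42528929 -23.8088791  168.07944834] [-1.28821918  0.58451428 -1.84005946] 49.111679284080786 [[ 6.09955706e-02  9.98137958e-01 -3.96814100e-04]
 [ 9.98138034e-01 -6.09955349e-02  1.01489989e-04]
 [ 7.70971226e-05 -4.02265685e-04 -9.99999916e-01]]
wrist open_jar [([619.0, -26.0, 121.0], 0.76)]
wrist anvil [([456.0, -19.0, 79.0], 0.74), ([606.0, -27.0, 28.0], 0.72)]
wrist clamp_hinge [([742.0, -34.0, 138.0], 0.64)]
wrist treadle_axis [([536.0, -15.0, 23.0], 0.74)]
wrist treadle_push [([452.0, -16.0, 77.0], 0.87)]
2813 [610.46927517 -15.03894925  29.30228416] [574.51624341 -43.1064592   26.00272699] [646.26087763   8.02288399  31.6978311 ] ((610.388671875, -27.754152297973633), 35.94811248779297)
guide 315 [612.79670536  15.98939226  57.09266849]
jar z 10.632348659621359 239.07869756180233
scene open_jar [([610.0, -23.0, 124.0], 0.85)]
scene anvil [([612.0, -26.0, 31.0], 0.82)]
scene clamp_hinge [([740.0, -36.0, 140.0], 0.89), ([579.0, -344.0, 4.0], 0.4)]
scene treadle_axis [([536.0, -23.0, 27.0], 0.64), ([484.0, 319.0, 4.0], 0.29)]
scene treadle_push [([453.0, -13.0, 78.0], 0.72)]
top open_jar [([618.0, -28.0, 126.0], 0.43)]
top anvil [([613.0, -27.0, 33.0], 0.8)]
top clamp_hinge []
top treadle_axis []
top treadle_push []
```

View pics/z_wrist.png

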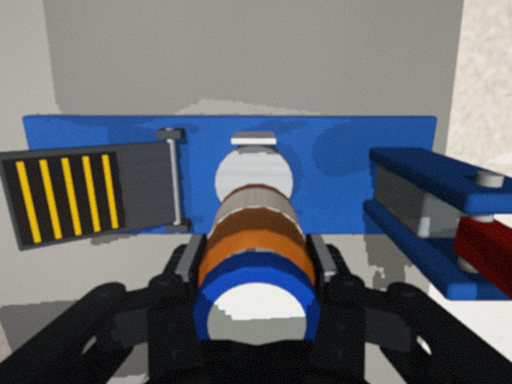

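The anvil disc is at (254,180), with its fitted centre at (610.4, -27.7). The jar hangs upright above it. Shifting slightly and lowering.

{"fn": "play_rows", "kwargs": {"rows": [[[-0.2,-0.28,-1],[0,0,0],1],[[0,0,-2.2],[0,0,0],1],[[0,0,-2.2],[0,0,0],1],[[0,0,-1.8],[0,0,0],1],[[0,0,-0.8],[0,0,0],1],[[0,0,0],[0,0,0],1],[[0,0,0],[0,0,0],1],[[0,0,0],[0,0,0],1],[[0,0,0],[0,0,0],1],[[0,0,0],[0,0,0],1]]}}

```text
t: 16.65
tool_pos: [611.3, -27.8, 89.7]
ee_rot: [[0.062, 0.998, 0.002], [0.998, -0.062, -0.0], [-0.0, 0.002, -1.0]]
wrist_force: [0.2, -0.6, -1.9]
grip_width: 48.8
```

{"fn": "play_rows", "kwargs": {"rows": [[[-0.05,0.08,-0.5],[0,0,0],1],[[0,0,-0.4],[0,0,0],1],[[0,0,0],[0,0,0],1],[[0,0,0],[0,0,0],1],[[0,0,0],[0,0,0],1],[[0,0,0],[0,0,0],1]]}}

```text
t: 17.15
tool_pos: [610.3, -26.9, 79.5]
ee_rot: [[0.062, 0.998, 0.0], [0.998, -0.062, -0.0], [-0.0, 0.0, -1.0]]
wrist_force: [-0.1, 0.1, -1.8]
grip_width: 48.5
```

{"fn": "play_rows", "kwargs": {"rows": [[[0,0,-0.2],[0,0,0],1],[[0,0,-0.2],[0,0,0],1],[[0,0,0],[0,0,0],1],[[0,0,0],[0,0,0],1],[[0,0,0],[0,0,0],1]]}}

```text
t: 17.57
tool_pos: [610.5, -27.0, 76.3]
ee_rot: [[0.062, 0.998, 0.001], [0.998, -0.062, -0.0], [-0.0, 0.001, -1.0]]
wrist_force: [-3.3, -1.2, 5.1]
grip_width: 48.7
```

{"fn": "play_rows", "kwargs": {"rows": [[[0,0,0],[0,0,0],-0.5],[[0,0,0],[0,0,0],-0.6],[[0,0,0],[0,0,0],-0.8],[[0,0,0.5],[0,0,0],-1],[[0,0,1.5],[0,0,0],-1],[[0,0,3],[0,0,0],-1],[[0,0,3],[0,0,0],-1],[[0,0,3],[0,0,0],-1],[[0,0,0],[0,0,0],-1],[[0,0,0],[0,0,0],-1]]}}

```text
t: 18.4
tool_pos: [611.2, -27.0, 188.1]
ee_rot: [[0.062, 0.998, 0.005], [0.998, -0.062, -0.001], [-0.0, 0.005, -1.0]]
wrist_force: [0.3, -0.1, -0.4]
grip_width: 85.5
```

Run:
```python
from h import *
s=r.state();print(s['tool_pos'],s['wrist_force'],s['grip_width'])
c=cam('wrist','w6.png');tips('wrist',['open_jar','treadle_axis','treadle_push','anvil'])
P=pts(c,np.ones((384,512),bool));d=np.hypot(P[:,0]-610,P[:,1]+27)
T=P[(abs(P[:,2]-30)<4)&(d<45)];print(len(T),cv2.minEnclosingCircle(T[:,:2].astype(np.float32)))
for m in r.masks_of('wrist','open_jar')[:1]:
    J=pts(c,m['region']);J=J[J[:,2]>116];print(J.mean(0),cv2.minEnclosingCircle(J[:,:2].astype(np.float32)))
for m in r.masks_of('wrist','treadle_push')[:1]:
    J=pts(c,m['region']);J=J[J[:,2]>20];print(m['p'],J.mean(0),J.min(0),J.max(0))
```

```text
[611.20082129 -26.97673429 188.13804365] [ 0.34270407 -0.0946605  -0.42068511] 85.53022758041566
wrist open_jar [([615.0, -29.0, 31.0], 0.73)]
wrist treadle_axis [([536.0, -15.0, 24.0], 0.87)]
wrist treadle_push [([452.0, -17.0, 79.0], 0.86)]
wrist anvil []
1361 ((610.4627075195312, -27.3729190826416), 35.864723205566406)
[610.71526445 -26.47550008 121.98143322] ((610.660888671875, -27.76778793334961), 22.842365264892578)
0.75 [477.37328557 -16.7734147   60.95570079] [424.66531947 -63.72984678  24.79023906] [538.15848762  22.50611648  87.69207494]
```

View pics/w6.png

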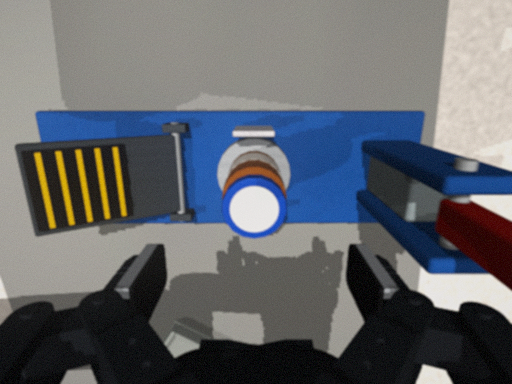

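The jar is centred on the anvil (cap 610.7,-27.8; anvil 610.5,-27.4), upright with its cap raised (z 122). Moving to the treadle, with the fingers shutting.

{"fn": "play_rows", "kwargs": {"rows": [[[-2,0.12,0],[0,0,0],-1],[[-3,0.18,0],[0,0,0],0],[[-3,0.18,0],[0,0,0],1],[[-3,0.18,0],[0,0,0],1],[[-3,0.18,0],[0,0,0],1],[[-2,0.12,0],[0,0,0],1],[[0,0,-2.5],[0,0,0],1],[[0,0,-2.5],[0,0,0],1],[[0,0,0],[0,0,0],1],[[0,0,0],[0,0,0],1],[[0,0,0],[0,0,0],1],[[0,0,0],[0,0,0],1]]}}

```text
t: 19.75
tool_pos: [451.1, -17.4, 136.9]
ee_rot: [[0.062, 0.998, 0.002], [0.998, -0.062, -0.0], [-0.0, 0.002, -1.0]]
wrist_force: [0.5, -0.5, 0.6]
grip_width: 0.2
```

{"fn": "play_rows", "kwargs": {"rows": [[[0,0,-1.5],[0,0,0],1],[[0,0,-1.5],[0,0,0],1],[[0,0,-1.2],[0,0,0],1],[[-0.1,0,-0.8],[0,0,0],1],[[-0.2,0,-0.7],[0,0,0],1],[[-0.25,0,-0.7],[0,0,0],1],[[-0.25,0,-0.7],[0,0,0],1],[[-0.2,0.1,-0.7],[0,0,0],1],[[-0.2,0,-0.6],[0,0,0],1],[[-0.15,0,-0.5],[0,0,0],1],[[0,0,0],[0,0,0],1],[[0,0,0],[0,0,0],1]]}}

```text
t: 20.75
tool_pos: [436.1, -16.2, 45.8]
ee_rot: [[0.062, 0.998, -0.002], [0.998, -0.062, 0.0], [0.0, -0.002, -1.0]]
wrist_force: [-0.1, 0.1, 0.6]
grip_width: 0.1
```

Run:
```python
from h import *
s=r.state();print(s['tool_pos'],s['wrist_force'],s['wrist_torque'])
cam('scene','s7.png');tips('scene',['treadle_push','treadle_axis','clamp_hinge','open_jar'])
x=cv2.imread('pics/s7.png')[90:300,150:430];cv2.imwrite('pics/s7c.png',cv2.resize(x,(800,600)))
```

```text
[436.138466   -16.19223588  45.77183067] [-0.10075901  0.10434074  0.59792244] [-0.00798281  0.0397671   0.00303914]
scene treadle_push [([436.0, -17.0, 34.0], 0.79), ([741.0, -36.0, 139.0], 0.45)]
scene treadle_axis [([537.0, -21.0, 25.0], 0.75)]
scene clamp_hinge []
scene open_jar [([607.0, -27.0, 32.0], 0.97)]
```

View pics/s7c.png

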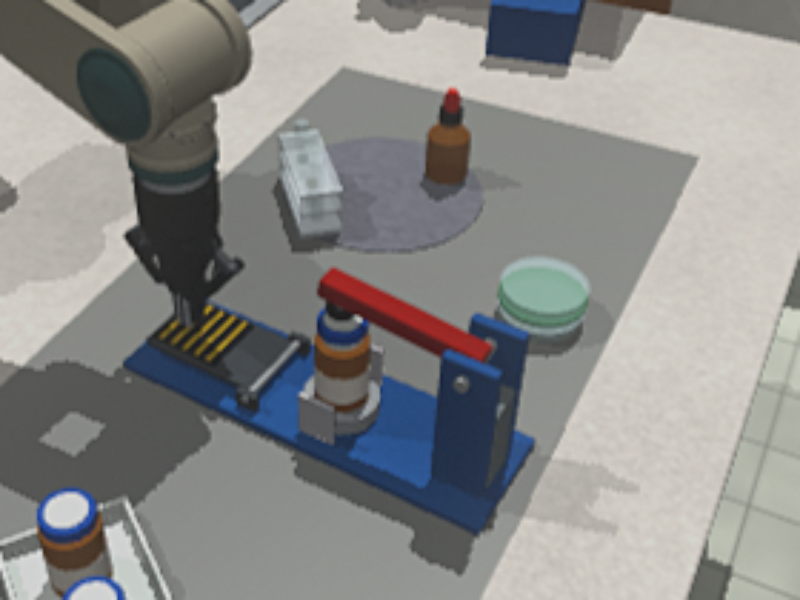

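The treadle is nearly down and the pad sits just above the cap. Continuing to the stop.

{"fn": "play_rows", "kwargs": {"rows": [[[0,0,-0.3],[0,0,0],1],[[0,0,-0.2],[0,0,0],1],[[0,0,-0.2],[0,0,0],1],[[0,0,-0.1],[0,0,0],1],[[0,0,0],[0,0,0],1],[[0,0,0],[0,0,0],1],[[0,0,0],[0,0,0],1]]}}

```text
t: 21.58
tool_pos: [436.7, -16.3, 38.8]
ee_rot: [[0.062, 0.998, -0.0], [0.998, -0.062, -0.0], [-0.0, -0.0, -1.0]]
wrist_force: [-3.2, 1.3, 7.4]
grip_width: 0.1
```

{"fn": "play_rows", "kwargs": {"rows": [[[0,0,-0.2],[0,0,0],1],[[0,0,-0.2],[0,0,0],1],[[0,0,-0.1],[0,0,0],1],[[0,0,0],[0,0,0],1],[[0,0,0],[0,0,0],1],[[0,0,0],[0,0,0],1]]}}

```text
t: 22.08
tool_pos: [437.1, -16.3, 38.0]
ee_rot: [[0.062, 0.998, -0.001], [0.998, -0.062, -0.0], [-0.0, -0.001, -1.0]]
wrist_force: [-25.6, 2.1, 47.3]
grip_width: 0.2
```

{"fn": "play_rows", "kwargs": {"rows": [[[0,0,0.1],[0,0,0],1],[[0,0,0],[0,0,0],1],[[0,0,0],[0,0,0],1],[[0,0,0],[0,0,0],1],[[0,0,0],[0,0,0],1],[[0,0,0],[0,0,0],1],[[0,0,0],[0,0,0],1],[[0,0,0],[0,0,0],1],[[0,0,0],[0,0,0],1],[[0,0,0],[0,0,0],1],[[0,0,0],[0,0,0],1],[[0,0,0],[0,0,0],1]]}}

```text
t: 23.08
tool_pos: [437.0, -16.3, 38.1]
ee_rot: [[0.062, 0.998, -0.0], [0.998, -0.062, -0.0], [-0.0, -0.0, -1.0]]
wrist_force: [-20.5, 1.8, 38.7]
grip_width: -0.1
```

Run:
```python
from h import *
s=r.state();print(s['tool_pos'],s['wrist_force'])
cam('scene');tips('scene',['treadle_push','open_jar'])
```

```text
[436.98018216 -16.34080061  38.06223117] [-20.47929333   1.80177541  38.73364853]
scene treadle_push [([437.0, -15.0, 32.0], 0.84)]
scene open_jar [([608.0, -30.0, 34.0], 0.7)]
```

{"fn": "play_rows", "kwargs": {"rows": [[[0,0,0],[0,0,0],1],[[0,0,0],[0,0,0],1],[[0.1,0,0.5],[0,0,0],1],[[0.2,0,0.6],[0,0,0],1],[[0.2,0,0.7],[0,0,0],1],[[0.2,0,0.7],[0,0,0],1],[[0.2,0,0.7],[0,0,0],1],[[0.2,0,0.7],[0,0,0],1],[[0.2,0,0.7],[0,0,0],1],[[0.1,0,0.7],[0,0,0],1],[[0,0,1.2],[0,0,0],1],[[0,0,1.5],[0,0,0],1]]}}

```text
t: 24.23
tool_pos: [450.2, -16.2, 114.3]
ee_rot: [[0.062, 0.998, -0.002], [0.998, -0.062, 0.0], [0.0, -0.002, -1.0]]
wrist_force: [-0.2, 0.5, -0.6]
grip_width: 0.2
```

{"fn": "play_rows", "kwargs": {"rows": [[[0,0,2.5],[0,0,0],1],[[0,0,3],[0,0,0],1],[[0,0,3],[0,0,0],1],[[-1,0,2],[0,0,0],1],[[-1,0,0],[0,0,0],1],[[0,0,0],[0,0,0],1],[[0,0,0],[0,0,0],1],[[0,0,0],[0,0,0],1]]}}

```text
t: 24.9
tool_pos: [430.6, -16.3, 218.5]
ee_rot: [[0.062, 0.998, -0.001], [0.998, -0.062, 0.0], [0.0, -0.001, -1.0]]
wrist_force: [0.3, -1.5, -0.8]
grip_width: 0.0
```

Run:
```python
from h import *
s=r.state();print(s['t'],s['tool_pos'],s['wrist_force'])
for n in('scene','top','wrist'):
    c=cam(n,'f_%s.png'%n);tips(n,['treadle_push','open_jar','finished_jar','tray_jar','dropper','rack','dishes'])
    for m in r.masks_of(n,'open_jar')[:2]:
        J=pts(c,m['region']);J=J[(abs(J[:,0]-610)<40)&(abs(J[:,1]+27)<40)]
        if len(J): T=J[J[:,2]>J[:,2].max()-5]; print('captop',np.percentile(J[:,2],[80,90,97]),T.mean(0))
x=cv2.imread('pics/f_scene.png')[90:360,130:430];cv2.imwrite('pics/fc.png',cv2.resize(x,(660,594)))
```

```text
24.9 [430.58727246 -16.26744995 218.53813525] [ 0.27110134 -1.50796381 -0.7702012 ]
scene treadle_push [([449.0, -15.0, 76.0], 0.9), ([541.0, -23.0, 26.0], 0.28)]
scene open_jar [([610.0, -28.0, 32.0], 0.79)]
scene finished_jar [([509.0, -289.0, 8.0], 0.98)]
scene tray_jar [([578.0, -344.0, 5.0], 0.7)]
scene dropper [([536.0, 388.0, 2.0], 0.75)]
scene rack [([417.0, 259.0, 3.0], 0.88), ([738.0, -38.0, 140.0], 0.26)]
scene dishes [([726.0, 198.0, 3.0], 0.76)]
captop [114.1725421  115.43683038 116.39930211] [612.92979974 -29.97416872 114.91164721]
top treadle_push []
top open_jar [([611.0, -28.0, 32.0], 0.59)]
top finished_jar [([508.0, -289.0, 3.0], 0.7)]
top tray_jar [([579.0, -348.0, 5.0], 0.66), ([741.0, -33.0, 139.0], 0.34)]
top dropper [([532.0, 391.0, 2.0], 0.76), ([724.0, 198.0, -1.0], 0.62)]
top rack [([421.0, 257.0, 2.0], 0.71)]
top dishes [([723.0, 196.0, 2.0], 0.61)]
captop [114.35143038 115.07076409 116.11408148] [608.20315672 -27.00074938 114.81658098]
wrist treadle_push [([452.0, -14.0, 79.0], 0.85)]
wrist open_jar [([614.0, -30.0, 33.0], 0.61)]
wrist finished_jar []
wrist tray_jar [([612.0, -26.0, 0.0], 0.37)]
wrist dropper []
wrist rack []
wrist dishes []
captop [113.94437578 114.4148122  114.98226473] [609.21828033 -26.97449475 113.78276092]
```

View pics/fc.png

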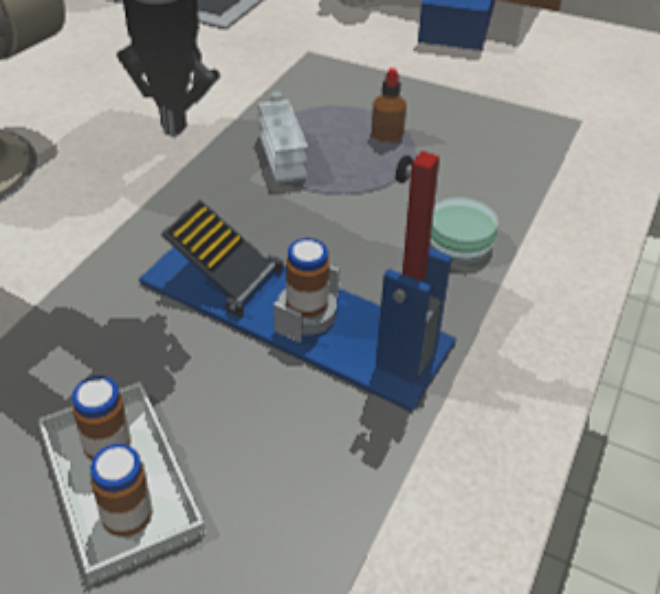

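The cap top is now at z ≈ 114 (down from 122), which is fully home. The treadle is up, both jars stand in the tray, and the bystanders haven't moved. Handing in.

```bash
python3 -c "
from plant import r
print(r.sign_off())"
```

```text
the job is handed in; nothing more can be done
None
```

The job is done and handed in at about 25 s on the robot's clock; sign-off gives no verdict.

- **Finished jar:** it went from the anvil to the free half of the tray and stands upright there at about (508, -289), beside the jar already there.
- **Open jar:** I stood it on the anvil within about 0.5 mm of centre and let go of it.
- **Capping:** I pushed the treadle to its stop with the shut gripper, held it there for more than a second at about 39–47 N, and let it come all the way back up.

**Last checks:**
- The cap top dropped from z ≈ 122 mm to about 114 mm, which is its home height of 30 + 84 mm.
- The treadle push point is back at 76–79 mm, the clamp arm is upright, and the capped jar stands on the anvil.
- The dropper bottle, rack, dishes and tray jar are where they were, within the networks' few-millimetre scatter.
- Nothing failed. The only disagreement was that the scene camera's readings differed from the others by a few millimetres, which is about the stated accuracy.

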